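# Snap the weighing plate back onto the kitchen scale

### The job

The washed weighing plate of the small digital scale lies on the table: put it back on the scale, its three holes over the three snap studs, and press it down stud by stud until every one has clicked through and the plate sits fully home and level, then let go. The load cell underneath takes 22 N at most, so never load it more than that, and leave the other things on the table where they are.

Things in the scene. Friction and masses are not known exactly. Their poses are not given: they have to be found in the camera images.
- plate: loose brushed-steel weighing plate, 13 mm thick, 0.15 to 0.31 kg, lying flat and right side up on the table. Origin: centre of its underside, z up. Along its y: a wide end (98 mm in x) from +25 to +75 mm with two holes, a waist 62 mm wide in x from -25 to +25 mm, a narrow end (78 mm) from -75 to -25 mm with one hole. Grip it at the waist, across x
- scale: compact white digital scale without its plate, fixed where it stands. Origin on the table under the plate's place, z up. Housing x from -105 to +60, y from -85 to +85 mm, 24 mm high; dark display and two keys at -x. Three black snap studs, as the plate's holes. Plate home: x and y as the scale's, underside 36 mm above the table, top 49 mm, the stud heads 1.4 mm below its top
- hole_1 (a point): the plate's hole at its x = -34, y = +58 mm: centre, on the underside. Each hole is 13 mm wide through a 3 mm web at the bottom; above, a recess 21 mm wide and 10 mm deep takes the stud's head, so closed fingertips can press right over a hole
- hole_2 (a point): the same at the plate's x = +34, y = +58 mm. A hole's height tells its state: 36 mm above the table when home (up to 37 mm while another stud is not), 40 mm and more where the plate still hangs on the head
- hole_3 (a point): the same at the plate's x = 0, y = -58 mm, alone at the narrow end
- stud_1 (a point): front left snap stud (display in front), for hole_1, at the scale's x = -34, y = +58 mm; the point is the centre of its flat shoulder, 19 mm wide, 36 mm above the table, on which the plate rests when home. Above the shoulder a neck 10.6 mm wide, then a split arrowhead, widest (17 mm) at 40.8 mm, 8.4 mm across at its tip at 47.6 mm
- stud_2 (a point): back left stud, the same, for hole_2, at the scale's x = +34, y = +58 mm. A plate laid on loosely hangs on the tapered heads, underside 40 to 45 mm above the table. Pushed on, a hole squeezes the two sprung halves of the head (they face +x and -x) until they spring out over the web and the plate drops home there, on its shoulder, a hard stop
- stud_3 (a point): right stud, the same, for hole_3, at the scale's x = 0, y = -58 mm. One stud takes about 10 to 15 N to snap, it differs each time; two or three at once overload the scale: press stud by stud, right over the stud, slowly, and feel for firm ground
- carrier (a joint): sinking of the carrier that bears the studs, on its load cell: 0 when empty, 1 mm for every 10 N of load (the plate's own weight counts); springs back. The cell is overloaded at 22 N
- pepper_shaker: bystander: pepper shaker, 44 mm across, 90 mm tall, at the left; origin at the centre of its foot
- aroma_bottle: bystander: brown dropper bottle, 33 mm across, 102 mm tall, at the back; origin at the centre of its foot
- garlic: bystander: head of garlic, about 58 mm, at the back; origin at its underside
- peeler: bystander: yellow peeler, 170 mm long, lying at the right edge; origin at the centre of its underside
- lemon: bystander: lemon, 66x51x51 mm, nearest the robot; origin at its underside

How it is judged (in metres and radians):
On the way, in this order (a step that is already met when the one before it is completed fails the run):
1. the plate is lifted clear of the table (height (world z) of plate above 0.06 m), for 0.1 s.
2. the plate lies over the studs, every hole round its stud's head (horizontal distance between plate and scale below 0.004 m and angle between the x axis of plate and the x axis of scale, either way round below 0.06 rad and z of each of hole_1, hole_2, hole_3 in the frame of scale below 0.047 m), for 0.1 s.
3. all three studs have snapped: the plate is down on every shoulder (horizontal distance between plate and scale below 0.004 m and angle between the x axis of plate and the x axis of scale, either way round below 0.06 rad and z of each of hole_1, hole_2, hole_3 in the frame of scale below 0.037 m), for 0.2 s.
At the end, for the whole second after the job is handed in: The plate is on the scale (centre within 4 mm, turned less than 0.06 rad), all three hole undersides are less than 1 mm above the shoulders (a stud that has not snapped leaves 1.5 mm or more), the plate is released and at rest (all of step 3 and linear speed of plate below 0.01 m/s and contact force between plate and the fingers below 0.05 N); the robot touches nothing.
It fails at once if the load cell is overloaded: more than 22 N of load on the studs (the carrier sinks by more than 2.2 mm) (value of joint carrier above 0.0022 m).
It fails at once if more than 20 N from the robot straight on the scale (contact force between any of the fingers, the arm and scale above 20 N).
It fails at once if a bystander is moved more than 30 mm (distance of any of pepper_shaker, aroma_bottle, garlic, peeler, lemon from where it was at the start of the episode above 0.03 m).
It also fails if it takes over 58 s, if anything falls off the work surface, if the arm or the gripper's body presses on something with over 40 N, if the wrist force passes 120 N, or if a joint passes its speed limit or range.

### The arm

A 6-joint arm with a two-finger parallel gripper is mounted at the origin on the work surface; the furniture and walls round the work are solid. World frame = base frame: x ahead of the robot, y to its left, z up, the work surface at z = 0. Lengths are in m, angles in degrees, forces in N, time in s.
With the tool pointing down it reaches from about 0.3 to 0.75 m from the base axis. Payload 8.5 kg.
Tool frame: the origin (TCP) lies on the centre line of the jaws, within the pads' length; the fingertips stand 25 mm ahead of it and the grasp point (between the pads) lies 6 mm ahead of it; z points along the fingers, y is the line along which they close (so a half turn about z gives the same grasp; the last joint's range is limited). The gripper opens to 85 mm and grips with 20 to 120 N. Pads are 22 mm wide; open, the fingers measure 114 mm over their backs; the gripper's body (76 mm by 85 mm) begins 54 mm behind the grasp point. The pads swing forward as they close: fully open they stand 13 mm farther back than shut.
Start: joints at [54.357, 21.807, 74.336, -0, 83.858, -12.336], TCP at [0.218, 0.505, 0.256] pointing down, gripper open.
Joint ranges: [-178.18, 178.18], [-50.72, 133.34], [12.68, 142.11], [-81.47, 261.47], [9.98, 163.14], [-165.26, 165.26]. Speed limits (degrees/s): [136.94, 136.94, 180, 180, 180, 180].

### API

Orientations are given as a 3x3 rotation matrix whose columns are the frame's x, y, z axes.
In Python, from rig import telemetry, optics, env gives the robot as it stands.
- The arm moves only by the tool send_rows, never from a script. Its argument "deltas" is a list that holds one entry, the list of rows, each a list of 7 numbers: the shift along the tool's x, y, z in m, then the turn, a rotation vector about the tool's x, y, z in rad, then the opening, from -1 (shut) to 1 (fully open), so that 0 is half open. In form: [[[x, y, z, ax, ay, az, grip], ...]]. A call has 1 to 12 rows; each row shifts and turns the commanded pose from where the row before left it, along the tool's axes as they then stand; what a row does not reach is not made up. A row lasts 1/8 s, in which the tool goes at most 62.5 mm and 10.7 degrees, less where a joint would pass 70% of its speed; a pose out of reach is approached as far as the arm can. A call is refused whole if a number of a shift passes 0.0625 or a number of a turn 0.188, either way. A call with a gripper value outside its range is refused whole. The fingers move at their own pace and stop on an object; "squeeze" is the grip in N (left out, the last holds). Time passes only in rows, so rows that do not move let the fingers close. It gives the time, the measured TCP pose, the force, the opening and the grip force at its end, in the units of the state.
- telemetry.observe(): the state, without advancing time (a new reading comes with each control period).
- optics.get_image(name): name is "scene" or "top" or "wrist"; returns a dict with "image" (384x512x3 uint8, red, green, blue), "range_z" (384x512 float32, m along the optical axis (not along the pixel's ray), 0 where there is no reading), "K" (3x3 intrinsics, pixels), "rvec" (rotation vector, rad) and "tvec" (3), from world to camera coordinates, as OpenCV has them; the wrist camera has in their place "hand_eye" (4x4, takes a point from camera to tool coordinates, whose origin is the TCP and whose axes are the flange's). Camera axes: x right, y down, z forward; pixel columns grow to the right and rows downward; lengths in m; the calibration is good to about 2 mm. A picture is of the moment at which its call begins: read the wrist's pose just before it.
- env.close_job(): hands the job in; it is judged then, once.
The state is a dict: "time_s": time; "q": joint angles; "qvel": joint speeds; "joint_efforts": joint torques, N m; "position": TCP position; "tool_rot": TCP orientation; "ft_force": force on the tool from outside, world axes, zero at the start; "wrist_torque": the same for the moment, N m; "grip_width": finger opening in m; "gripper_force": force on a finger pad.
Only numpy, scipy, OpenCV 4.12 (cv2) and the standard library are available. Lean on these libraries where they do the work, as an engineer would, in place of code of your own. Each camera call takes 0.05 s, during which the arm holds its last target. There are 200 camera calls.

## Working session

There is one attempt and no reset: what is moved stays moved. The work goes in short steps, Python scripts to look and compute and a tool call to move; the robot and the scene stay as the last step left them, time stands still between calls to the robot, and variables do not carry over. Pictures are saved under pics/ and viewed, at most 10 in all, crops included, and the job is handed in when it is done.

Besides the shell and the picture viewer there is one more tool, called as name([rows], argument=value, ...), one row to a line, values as JSON. send_rows: Moves the arm, as the interface text tells. Its arguments: {"type":"object","properties":{"deltas":{"type":"array"},"squeeze":{"type":"number"}},"required":["deltas"]}

```bash
ls; mkdir -p pics
cat > h.py <<'E'
import numpy as np, cv2
from rig import telemetry, optics, env
def snap(n,f):
    s=telemetry.observe(); d=optics.get_image(n)
    cv2.imwrite(f,d["image"][:,:,::-1]); 
    if n=="wrist":
        T=np.eye(4);T[:3,:3]=np.array(s["tool_rot"]);T[:3,3]=s["position"];d["T"]=T@np.array(d["hand_eye"])
    else:
        R=cv2.Rodrigues(np.array(d["rvec"],float))[0];T=np.eye(4);T[:3,:3]=R.T;T[:3,3]=-R.T@np.array(d["tvec"],float).ravel();d["T"]=T
    np.savez(f[:-4]+".npz",T=d["T"],K=d["K"],z=d["range_z"],im=d["image"])
    return d
def onz(d,u,v,z):
    T=d["T"];r=T[:3,:3]@np.linalg.inv(d["K"])@[u,v,1.];o=T[:3,3];return o+r*(z-o[2])/r[2]
def cloud(d):
    v,u=np.mgrid[:384,:512];z=d["z"] if "z" in d else d["range_z"]
    p=(np.linalg.inv(d["K"])@np.stack([u.ravel(),v.ravel(),np.ones(u.size)]))*z.ravel()
    return (d["T"][:3,:3]@p+d["T"][:3,3:]).T.reshape(384,512,3)
E
python3 - <<'E'
from h import *
d=snap("top","pics/top.png")
im=cv2.imread("pics/top.png");cv2.imwrite("pics/top2.png",cv2.resize(im,(800,600)))
s=telemetry.observe();print(s);print(d["T"],d["K"])
snap("scene","pics/scene.png")
E
```

```text
pics
{'time_s': 0.05, 'q': array([ 5.43570802e+01,  2.18366523e+01,  7.43837298e+01,  1.23250074e-03,
        8.38593894e+01, -1.23359096e+01]), 'qvel': array([ 0.06094606,  0.06467044, -0.01605269, -0.12090231, -0.08417286,
        0.04863275]), 'joint_efforts': array([ 3.17886232e-03, -4.49692190e+01, -2.31962621e+01, -2.57262927e-04,
        3.47811416e-03,  1.79742796e-05]), 'position': array([0.21745311, 0.5049001 , 0.25575845]), 'tool_rot': array([[-9.18396931e-01,  3.95659437e-01, -8.28704143e-04],
       [ 3.95660177e-01,  9.18396304e-01, -1.11898911e-03],
       [ 3.18340223e-04, -1.35556139e-03, -9.99999031e-01]]), 'ft_force': array([-0.29462631, -0.5177481 ,  0.31432771]), 'wrist_torque': array([-0.02712018,  0.02367364,  0.02131302]), 'gripper_force': 0.0, 'grip_width': 0.08537257405205204}
[[-0.02124062 -0.9945308   0.10226108  0.37884385]
 [-0.99976401  0.02066276 -0.00670697 -0.13115537]
 [ 0.00455729 -0.10237941 -0.99473498  1.49576972]
 [ 0.          0.          0.          1.        ]] [[479.7992296    0.         254.13516887]
 [  0.         479.7992296  189.05293479]
 [  0.           0.           1.        ]]
```

View pics/top2.png

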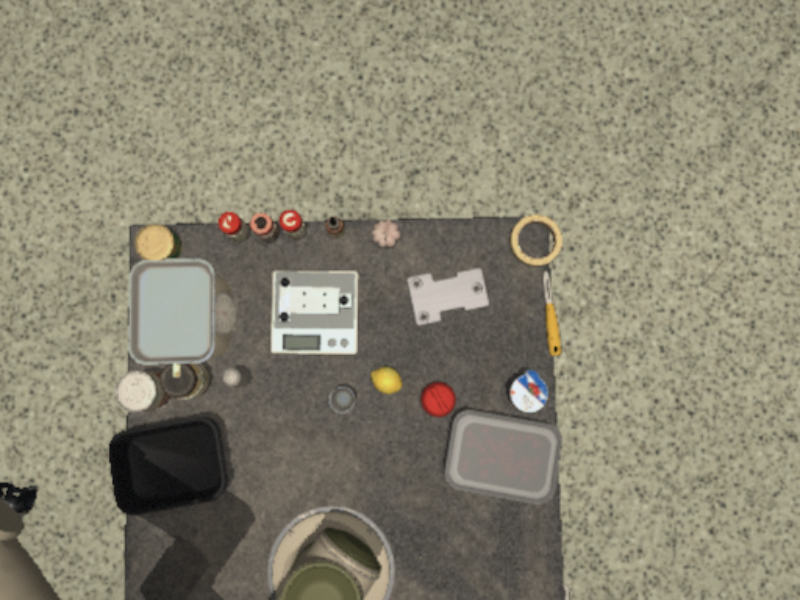

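View pics/scene.png

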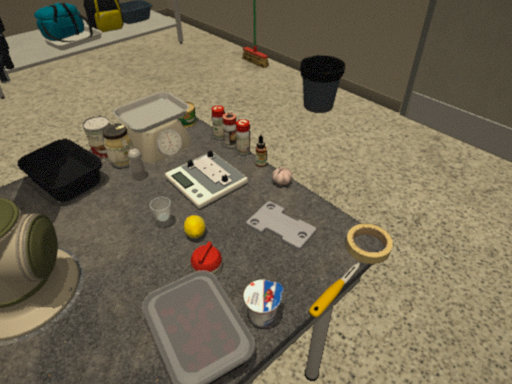

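The top view (800x600 scale) shows the scale with its studs at about (285,282), (284,317) and (344,300). The plate's holes are at about (420,284), (425,316) and (478,288), and the scene view confirms the layout. The wide end faces left on both.

Run:
```python
from h import *
d=dict(np.load("pics/top.npz"));P=cloud(d)
for n,p,z in [("s2",(285,282),.045),("s1",(284,317),.045),("s3",(344,300),.045),("h2",(419,284),.01),("h1",(426,317),.01),("h3",(478,288),.01),("lemon",(387,380),.03),("garlic",(386,234),.03),("bottle",(334,225),.1),("bottles",(291,222),.1),("pep",(232,377),.08),("cup",(343,398),.05)]:
    u,v=p[0]*.64,p[1]*.64
    print(n,onz(d,u,v,z).round(3),P[int(v),int(u)].round(3))
c=dict(np.load("pics/scene.npz"));
s=telemetry.observe();w=optics.get_image("wrist");print(w["hand_eye"],w["K"])
# tall obstacles
Q=P.reshape(-1,3);Q=Q[(Q[:,2]>.12)&(Q[:,0]>.2)&(Q[:,0]<.75)&(abs(Q[:,1])<.5)];print(len(Q),Q.min(0),Q.max(0)) if len(Q) else 0
```

```text
s2 [0.559 0.077 0.045] [0.562 0.079 0.035]
s1 [0.49  0.079 0.045] [0.493 0.082 0.041]
s3 [ 0.521 -0.038  0.045] [ 0.521 -0.037  0.046]
h2 [ 0.554 -0.185  0.01 ] [ 0.557 -0.185  0.005]
h1 [ 0.487 -0.198  0.01 ] [ 0.491 -0.196  0.001]
h3 [ 0.543 -0.303  0.01 ] [ 0.545 -0.301 -0.001]
lemon [ 0.365 -0.118  0.03 ] [ 0.366 -0.116  0.049]
garlic [ 0.652 -0.122  0.03 ] [ 0.65  -0.122  0.053]
bottle [ 0.658 -0.024  0.1  ] [ 0.661 -0.021  0.088]
bottles [0.666 0.057 0.1  ] [0.665 0.057 0.106]
pep [0.377 0.172 0.08 ] [0.378 0.171 0.09 ]
cup [ 0.333 -0.033  0.05 ] [ 0.333 -0.029  0.01 ]
[[-2.20305971e-04 -9.59939225e-01 -2.80208201e-01  7.15294613e-02]
 [ 9.99999562e-01 -4.66485878e-04  8.11868520e-04  4.91129809e-04]
 [-9.10057607e-04 -2.80207899e-01  9.59938907e-01 -1.18552778e-01]
 [ 0.00000000e+00  0.00000000e+00  0.00000000e+00  1.00000000e+00]] [[303.21230316   0.         252.09552935]
 [  0.         303.21230316 188.5582453 ]
 [  0.           0.           1.        ]]
1653 [ 0.2000391  -0.13115537  0.12000464] [0.59601823 0.47618504 1.49576972]
```

send_rows([
  [[-0.039, -0.027, 0, 0, 0, 0, 1], [-0.039, -0.027, 0, 0, 0, 0, 1], [-0.039, -0.027, 0, 0, 0, 0, 1], [-0.039, -0.027, 0, 0, 0, 0, 1], [-0.039, -0.027, 0, 0, 0, 0, 1], [-0.039, -0.027, 0, 0, 0, 0, 1], [-0.039, -0.027, 0, 0, 0, 0, 1], [-0.039, -0.027, 0, 0, 0, 0, 1], [-0.039, -0.027, 0, 0, 0, 0, 1], [-0.039, -0.027, 0, 0, 0, 0, 1], [-0.039, -0.027, 0, 0, 0, 0, 1], [-0.039, -0.027, 0, 0, 0, 0, 1]],
])

```text
time_s: 1.65
position: [0.5198, 0.0209, 0.2562]
tool_rot: [[-0.918, 0.396, -0.0], [0.396, 0.918, 0.0], [0.0, 0.0, -1.0]]
ft_force: [0.1, 0.9, 1.2]
grip_width: 0.0855
gripper_force: 0.0
```

send_rows([
  [[0, 0, 0, 0, 0, 0.166, 1], [0, 0, 0, 0, 0, 0.166, 1], [0, 0, 0, 0, 0, 0.166, 1], [0, 0, 0.02, 0, 0, 0.166, 1], [0, 0, 0.02, 0, 0, 0.166, 1], [0, 0, 0.02, 0, 0, 0.166, 1], [0, 0, 0.02, 0, 0, 0.166, 1], [0, 0, 0, 0, 0, 0, 1], [0, 0, 0, 0, 0, 0, 1]],
])

```text
time_s: 2.78
position: [0.5195, 0.0223, 0.177]
tool_rot: [[-0.005, 1.0, 0.001], [1.0, 0.005, -0.0], [-0.0, 0.001, -1.0]]
ft_force: [-0.2, 0.3, 0.7]
grip_width: 0.0853
gripper_force: 0.0
```

Run:
```python
from h import *
d=snap("wrist","pics/w1.png")
im=cv2.imread("pics/w1.png");cv2.imwrite("pics/w1b.png",cv2.resize(im,(800,600),interpolation=cv2.INTER_CUBIC))
s=telemetry.observe();print(s["position"],s["tool_rot"].round(4))
```

```text
[0.5195893  0.02232964 0.17717695] [[-4.6e-03  1.0e+00  1.4e-03]
 [ 1.0e+00  4.6e-03 -2.0e-04]
 [-3.0e-04  1.4e-03 -1.0e+00]]
```

View pics/w1b.png

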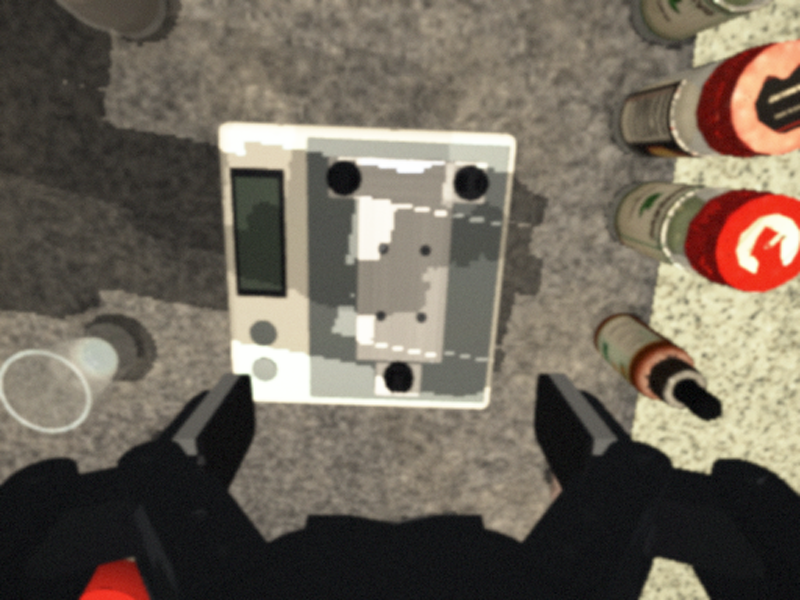

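The wrist view (800x600) shows the studs clearly: stud_1 (344,177), stud_2 (471,183), stud_3 (398,377). I'll refine them with blob centroids.

```bash
cat >> h.py <<'E'
def blobs(d,seeds,thr,z):
    g=cv2.cvtColor(d["im"],cv2.COLOR_RGB2GRAY);out=[]
    for u,v in seeds:
        u0,v0=int(u-16),int(v-16);c=cv2.resize(g[v0:v0+33,u0:u0+33],None,fx=8,fy=8,interpolation=cv2.INTER_CUBIC)
        n,L,S,C=cv2.connectedComponentsWithStats((c<thr).astype(np.uint8))
        l=L[132,132]; l = l if l else 1+np.argmin(np.linalg.norm(C[1:]-132,axis=1))
        cu,cv_=(C[l]+.5)/8-.5+[u0,v0];p=onz(d,cu,cv_,z);out.append(p[:2])
        print((cu,cv_),"wh px",S[l][2:4]/8,p.round(4))
    return np.array(out)
def fit(out):
    M=np.array([[-.034,.058],[.034,.058],[0,-.058]]);m=M.mean(0);o=out.mean(0)
    H=(M-m).T@(out-o);a=np.arctan2(H[0,1]-H[1,0],H[0,0]+H[1,1]);R=np.array([[np.cos(a),-np.sin(a)],[np.sin(a),np.cos(a)]])
    t=o-R@m;print("centre",t.round(4),"yaw deg",np.degrees(a).round(2),"res",(out-(M@R.T+t)).round(4).tolist());return t,a
E
python3 - <<'E'
from h import *
d=dict(np.load("pics/w1.npz"))
for thr in (35,50): fit(blobs(d,[(344*.64,177*.64),(471*.64,183*.64),(398*.64,377*.64)],thr,.040))
P=cloud(d);print(P[113-3:113+4:2,220].round(4),P[200,270])
E
```

```text
(np.float64(219.40464727722772), np.float64(113.52534034653465)) wh px [20.625 19.875] [0.4926 0.0836 0.04  ]
(np.float64(301.1489978601997), np.float64(116.73445435092725)) wh px [20. 19.] [0.5596 0.0813 0.04  ]
(np.float64(254.64123791436464), np.float64(240.9082182320442)) wh px [16.75 17.25] [ 0.5222 -0.0307  0.04  ]
centre [0.5242 0.0254] yaw deg -1.94 res [[0.0004, -0.001], [-0.0005, -0.0009], [0.0001, 0.0019]]
(np.float64(219.32938364524003), np.float64(113.53634956152247)) wh px [21.625 20.75 ] [0.4925 0.0835 0.04  ]
(np.float64(301.14238644600147), np.float64(116.77927941531772)) wh px [21.    20.375] [0.5596 0.0813 0.04  ]
(np.float64(254.6840843530083), np.float64(240.89008511380206)) wh px [17.125 18.125] [ 0.5223 -0.0306  0.04  ]
centre [0.5242 0.0254] yaw deg -1.92 res [[0.0004, -0.001], [-0.0005, -0.001], [0.0001, 0.0019]]
[[0.4931 0.0863 0.0398]
 [0.4929 0.0847 0.0386]
 [0.4931 0.0832 0.0404]
 [0.493  0.0816 0.0402]] [0.5360757  0.00674528 0.03259729]
```

send_rows([
  [[-0.03, 0, -0.01, 0, 0, 0, 1], [-0.045, 0, 0, 0, 0, 0, 1], [-0.045, 0, 0, 0, 0, 0, 1], [-0.045, 0.002, 0, 0, 0, 0, 1], [-0.045, 0.002, 0, 0, 0, 0, 1], [-0.045, 0.008, 0, 0, 0, -0.1, 1], [-0.02, 0, 0, 0, 0, -0.1, 1], [0, 0, 0, 0, 0, 0, 1], [0, 0, 0, 0, 0, 0, 1]],
])

```text
time_s: 3.95
position: [0.5338, -0.2516, 0.1867]
tool_rot: [[-0.2, 0.98, 0.0], [0.98, 0.2, 0.0], [0.0, 0.0, -1.0]]
ft_force: [0.5, 0.2, -0.1]
grip_width: 0.0855
gripper_force: 0.0
```

Run:
```python
from h import *
d=snap("wrist","pics/w2.png")
im=cv2.imread("pics/w2.png");cv2.imwrite("pics/w2b.png",cv2.resize(im,(800,600),interpolation=cv2.INTER_CUBIC))
s=telemetry.observe();print(s["position"],s["tool_rot"].round(4))
```

```text
[ 0.53379464 -0.25140621  0.18673298] [[-2.007e-01  9.797e-01  3.000e-04]
 [ 9.797e-01  2.007e-01 -0.000e+00]
 [-1.000e-04  3.000e-04 -1.000e+00]]
```

View pics/w2b.png

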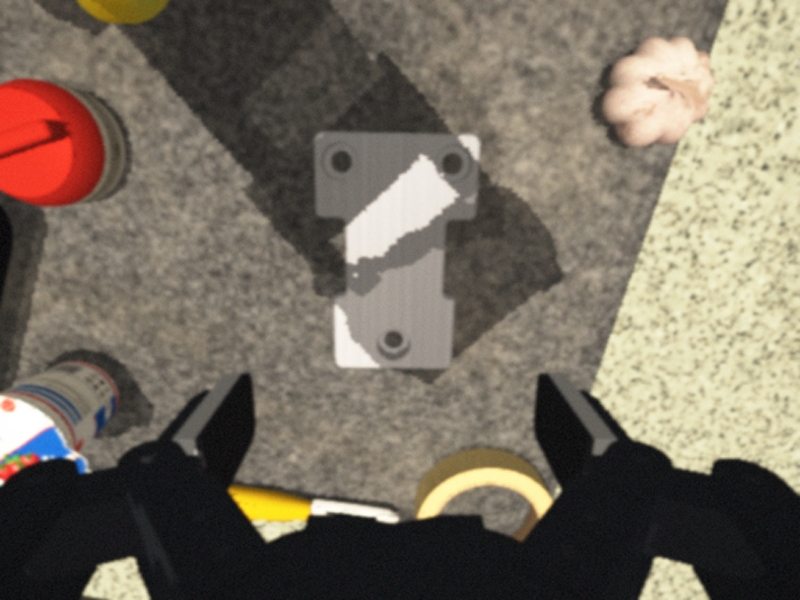

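The wrist view shows the plate lying in shade: holes at (341,160), (453,162) and (394,339), plate centre column about 396.

Run:
```python
from h import *
d=dict(np.load("pics/w1.npz"))
for z in (.036,.04):fit(blobs(d,[(344*.64,177*.64),(471*.64,183*.64),(398*.64,377*.64)],42,z))
d=dict(np.load("pics/w2.npz"))
S=[(341*.64,160*.64),(453*.64,162*.64),(394*.64,339*.64)]
for thr in (40,55,70): fit(blobs(d,S,thr,.003))
fit(np.array([onz(d,u-.2,v-.2,.013)[:2] for u,v in S]))
c=[onz(d,u*.64,v*.64,.013)[:2] for u,v in [(316,132),(479,135),(335,367),(453,367)]];print(c)
P=cloud(d);print(P[160:180:4,250,2],P[150,150])
im=d["im"][:,:,::-1][75:245,190:320];cv2.imwrite("pics/w2c.png",cv2.resize(im,None,fx=3.5,fy=3.5,interpolation=cv2.INTER_CUBIC))
```

```text
(np.float64(219.38191359920617), np.float64(113.52931117988943)) wh px [21.125 20.25 ] [0.4921 0.0834 0.036 ]
(np.float64(301.1233530793586), np.float64(116.77724440812992)) wh px [20.625 19.75 ] [0.5603 0.0811 0.036 ]
(np.float64(254.6623181818182), np.float64(240.90679752066114)) wh px [17.    17.625] [ 0.5223 -0.0326  0.036 ]
centre [0.5243 0.0246] yaw deg -1.93 res [[-0.0001, -0.0004], [0.0001, -0.0004], [0.0, 0.0007]]
(np.float64(219.38191359920617), np.float64(113.52931117988943)) wh px [21.125 20.25 ] [0.4925 0.0835 0.04  ]
(np.float64(301.1233530793586), np.float64(116.77724440812992)) wh px [20.625 19.75 ] [0.5596 0.0813 0.04  ]
(np.float64(254.6623181818182), np.float64(240.90679752066114)) wh px [17.    17.625] [ 0.5223 -0.0307  0.04  ]
centre [0.5242 0.0254] yaw deg -1.93 res [[0.0004, -0.001], [-0.0005, -0.0009], [0.0001, 0.0019]]Traceback (most recent call last):
  File "<stdin>", line 6, in <module>
  File "h.py", line 23, in blobs
    l=L[132,132]; l = l if l else 1+np.argmin(np.linalg.norm(C[1:]-132,axis=1))
                                    ~~~~~~~~~^^^^^^^^^^^^^^^^^^^^^^^^^^^^^^^^^^
    return _wrapfunc(a, 'argmin', axis=axis, out=out, **kwds)
    return bound(*args, **kwds)
ValueError: attempt to get argmin of an empty sequence
```

Run:
```python
from h import *
d=dict(np.load("pics/w2.npz"))
S=[(341*.64,160*.64),(453*.64,162*.64),(394*.64,339*.64)]
for thr in (55,65): 
  try: fit(blobs(d,S,thr,.002))
  except Exception as e: print(e)
fit(np.array([onz(d,u-.2,v-.2,.003)[:2] for u,v in S]))
for u,v in [(316,132),(479,135),(335,367),(453,367)]: print(onz(d,u*.64,v*.64,.013)[:2].round(4))
P=cloud(d);print(P[160:180:4,250,2],P[150,150])
im=d["im"][:,:,::-1][75:245,190:320];cv2.imwrite("pics/w2c.png",cv2.resize(im,None,fx=3.5,fy=3.5,interpolation=cv2.INTER_CUBIC))
```

```text
(np.float64(218.53225123730138), np.float64(103.20573391508205)) wh px [ 9.5 11. ] [ 0.4885 -0.1902  0.002 ]
(np.float64(285.8887283236994), np.float64(102.53757225433526)) wh px [2.75 3.25] [ 0.5519 -0.1767  0.002 ]
attempt to get argmin of an empty sequence
(np.float64(218.18895783492823), np.float64(102.94475179425837)) wh px [10.875 12.25 ] [ 0.4881 -0.1901  0.002 ]
(np.float64(288.53083945131374), np.float64(104.16999130602782)) wh px [ 9.875 10.625] [ 0.5548 -0.1776  0.002 ]
(np.float64(254.4125), np.float64(215.4375)) wh px [1.75  1.875] [ 0.5457 -0.2965  0.002 ]
centre [ 0.5335 -0.2403] yaw deg 11.82 res [[-0.0002, 0.0004], [-0.0001, -0.0011], [0.0003, 0.0006]]
centre [ 0.5325 -0.2404] yaw deg 10.59 res [[-0.0005, 0.0003], [0.0003, 0.0004], [0.0001, -0.0006]]
[ 0.4723 -0.1767]
[ 0.566  -0.1592]
[ 0.5079 -0.322 ]
[ 0.5857 -0.3062]
[0.01498021 0.01346595 0.01362384 0.01377151 0.0135519 ] [ 4.28202280e-01 -2.49000008e-01  7.89690197e-05]
```

View pics/w2c.png

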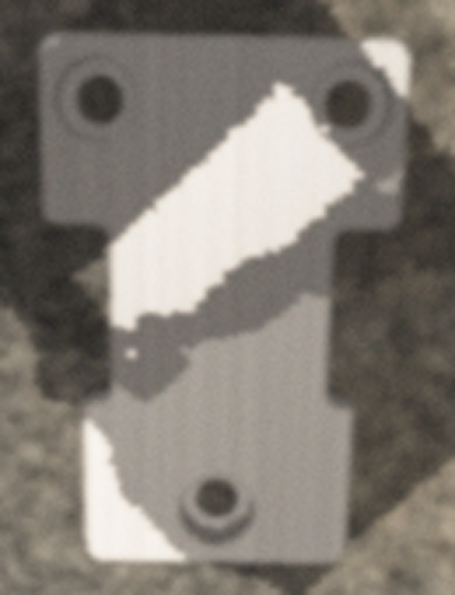

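send_rows([
  [[0.0108, 0.001, 0.02, 0, 0, 0.016, 1], [0, 0, 0.04, 0, 0, 0, 1], [0, 0, 0.04, 0, 0, 0, 1], [0, 0, 0.03, 0, 0, 0, 1], [0, 0, 0.02, 0, 0, 0, 1], [0, 0, 0.01, 0, 0, 0, 1], [0, 0, 0.005, 0, 0, 0, 1], [0, 0, 0, 0, 0, 0, 1], [0, 0, 0, 0, 0, 0, 1]],
], squeeze=40)

```text
time_s: 5.12
position: [0.5329, -0.2419, 0.022]
tool_rot: [[-0.185, 0.983, 0.001], [0.983, 0.185, -0.001], [-0.001, 0.001, -1.0]]
ft_force: [0.6, -0.2, 0.2]
grip_width: 0.0854
gripper_force: 0.0
```

send_rows([
  [[0, 0, 0, 0, 0, 0, 0.2], [0, 0, 0, 0, 0, 0, 0], [0, 0, 0, 0, 0, 0, 0], [0, 0, 0, 0, 0, 0, 0], [0, 0, 0, 0, 0, 0, 0], [0, 0, 0, 0, 0, 0, 0]],
])

```text
time_s: 5.88
position: [0.5327, -0.2418, 0.022]
tool_rot: [[-0.185, 0.983, 0.001], [0.983, 0.185, -0.0], [-0.001, 0.0, -1.0]]
ft_force: [-0.4, 0.1, 6.5]
grip_width: 0.061
gripper_force: 43.9
```

send_rows([
  [[0, 0, -0.01, 0, 0, 0, 0], [0, 0, -0.02, 0, 0, 0, 0], [0, 0, -0.03, 0, 0, 0, 0], [0, 0, -0.03, 0, 0, 0, 0], [0.0325, 0.0051, 0, 0, 0, 0, 0], [0.046, 0.00714, 0, 0, 0, 0, 0], [0.046, 0.00714, 0, 0, 0, 0, 0], [0.046, 0.00714, 0, 0, 0, 0, 0], [0.046, 0.00714, 0, 0, 0, 0, 0], [0.046, 0.00714, 0, 0, 0, 0, 0]],
])

```text
time_s: 7.12
position: [0.5238, 0.0253, 0.1116]
tool_rot: [[-0.185, 0.983, 0.0], [0.983, 0.185, 0.0], [0.0, 0.0, -1.0]]
ft_force: [1.4, 0.6, -3.9]
grip_width: 0.0608
gripper_force: 44.9
```

send_rows([
  [[0, 0, 0, 0, 0, 0.11, 0], [0, 0, 0, 0, 0, 0.11, 0], [0, 0, 0, 0, 0, 0, 0], [0, 0, 0, 0, 0, 0, 0]],
])

```text
time_s: 7.62
position: [0.5241, 0.0237, 0.1114]
tool_rot: [[0.032, 0.999, -0.0], [0.999, -0.032, 0.0], [0.0, -0.0, -1.0]]
ft_force: [0.3, 0.3, -2.7]
grip_width: 0.0606
gripper_force: 44.9
```

Run:
```python
from h import *
d=snap("wrist","pics/w3.png")
im=cv2.imread("pics/w3.png");cv2.imwrite("pics/w3b.png",cv2.resize(im,(800,600),interpolation=cv2.INTER_CUBIC))
s=telemetry.observe();print(s["position"],s["tool_rot"].round(4),s["ft_force"],s["wrist_torque"])
```

```text
[0.52408791 0.02366517 0.11136678] [[ 3.250e-02  9.995e-01 -1.000e-04]
 [ 9.995e-01 -3.250e-02  0.000e+00]
 [ 0.000e+00 -1.000e-04 -1.000e+00]] [ 0.81197024 -0.44245886 -3.00527763] [ 0.05132241  0.01498351 -0.00320251]
```

View pics/w3b.png

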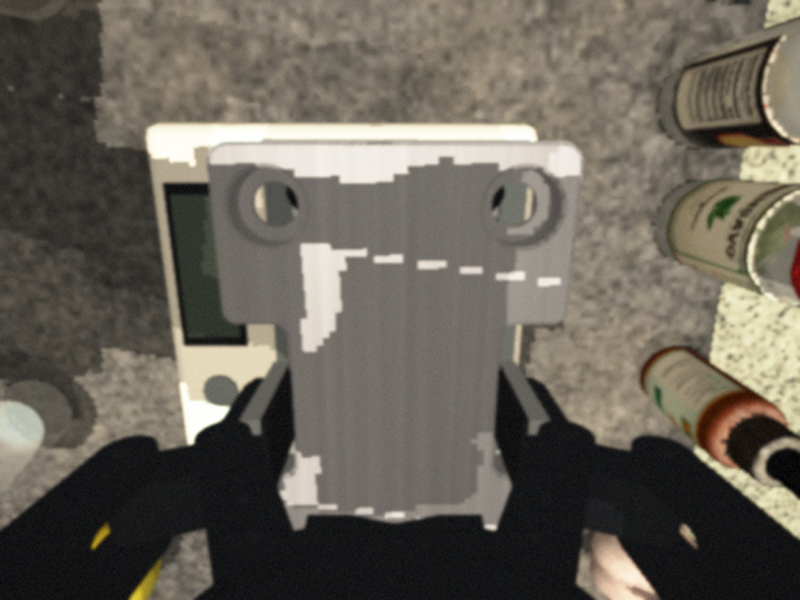

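Wrist view: plate held squarely, hole_1 (275,204), hole_2 (514,204), with the dark stud heads peeking symmetrically through both. I'll check the predicted geometry.

Run:
```python
from h import *
d=dict(np.load("pics/w3.npz"));P=cloud(d)
ms=[]
for u,v in [(275,204),(514,204)]: 
    p=onz(d,u*.64-.2,v*.64-.2,.0924);ms.append(p);print("hole",p.round(4))
# plate plane fit on top
pts=P[110:320,190:320].reshape(-1,3);pts=pts[(pts[:,2]>.085)&(pts[:,2]<.12)]
med=np.median(pts[:,2]);A=np.c_[pts[:,0]-.524,pts[:,1]-.024,np.ones(len(pts))]
k=abs(pts[:,2]-med)<.006
for _ in range(4):
    c=np.linalg.lstsq(A[k],pts[k,2],rcond=None)[0];k=abs(A@c-pts[:,2])<.0025
print("plane",c,k.sum())
M=np.array([[-.034,.058],[.034,.058]]);a=np.radians(-1.86);R=np.array([[np.cos(a),-np.sin(a)],[np.sin(a),np.cos(a)]])
print("expected", (M@R.T+[.5241,.0248]).round(4))
# stud projection
Ti=np.linalg.inv(d["T"])
for x,y,z in [(.4921,.0834,.036),(.5603,.0811,.036),(.4921,.0834,.0476),(.5603,.0811,.0476)]:
    q=d["K"]@(Ti@[x,y,z,1])[:3];print((q[:2]/q[2]/.64).round(1))
im=d["im"][:,:,::-1][100:165,135:360];cv2.imwrite("pics/w3c.png",cv2.resize(im,None,fx=3.5,fy=3.5,interpolation=cv2.INTER_CUBIC))
```

```text
hole [0.4916 0.0836 0.0924]
hole [0.5601 0.0813 0.0924]
plane [0.00088135 0.00025066 0.10330295] 26654
expected [[0.492  0.0839]
 [0.56   0.0817]]
[309.7 190.8]
[479.9 191. ]
[304.5 192.9]
[485.3 193.1]
```

View pics/w3c.png

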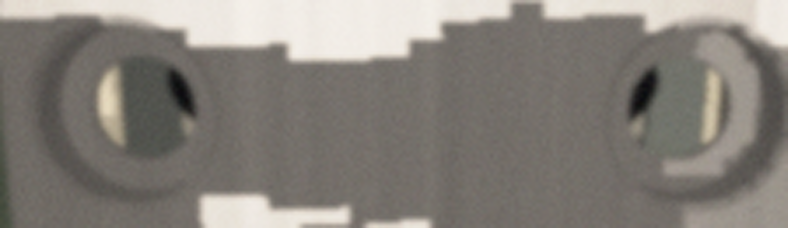

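send_rows([
  [[0.0, 0.0003, 0.015, 0, 0, 0, 0], [0, 0, 0.015, 0, 0, 0, 0], [0, 0, 0.008, 0, 0, 0, 0], [0, 0, 0.004, 0, 0, 0, 0], [0, 0, 0.001, 0, 0, 0, 0], [0, 0, 0, 0, 0, 0, 0], [0, 0, 0, 0, 0, 0, 0]],
])

```text
time_s: 8.55
position: [0.5246, 0.0238, 0.0686]
tool_rot: [[0.034, 0.999, 0.001], [0.999, -0.034, -0.0], [-0.0, 0.001, -1.0]]
ft_force: [-0.1, 0.2, -2.3]
grip_width: 0.061
gripper_force: 44.9
```

send_rows([
  [[0, 0, 0.0005, 0, 0, 0, 0], [0, 0, 0, 0, 0, 0, 0], [0, 0, 0, 0, 0, 0, 0]],
])

```text
time_s: 8.93
position: [0.5245, 0.0238, 0.0679]
tool_rot: [[0.034, 0.999, 0.0], [0.999, -0.034, -0.0], [-0.0, 0.0, -1.0]]
ft_force: [-0.2, 0.2, -2.0]
grip_width: 0.0609
gripper_force: 44.9
```

send_rows([
  [[0, 0, 0.0005, 0, 0, 0, 0], [0, 0, 0, 0, 0, 0, 0], [0, 0, 0, 0, 0, 0, 0]],
])

```text
time_s: 9.3
position: [0.5244, 0.0238, 0.0673]
tool_rot: [[0.034, 0.999, 0.0], [0.999, -0.034, -0.0], [-0.0, 0.0, -1.0]]
ft_force: [0.3, -0.1, -2.8]
grip_width: 0.061
gripper_force: 44.9
```

send_rows([
  [[0, 0, 0.0005, 0, 0, 0, 0], [0, 0, 0, 0, 0, 0, 0], [0, 0, 0, 0, 0, 0, 0]],
])

```text
time_s: 9.68
position: [0.5244, 0.0238, 0.0668]
tool_rot: [[0.034, 0.999, -0.0], [0.999, -0.034, 0.0], [0.0, -0.0, -1.0]]
ft_force: [0.7, 0.3, -2.8]
grip_width: 0.0607
gripper_force: 44.9
```

send_rows([
  [[0, 0, 0.0005, 0, 0, 0, 0], [0, 0, 0, 0, 0, 0, 0], [0, 0, 0, 0, 0, 0, 0]],
])

```text
time_s: 10.05
position: [0.5244, 0.0238, 0.0663]
tool_rot: [[0.034, 0.999, -0.0], [0.999, -0.034, -0.0], [-0.0, -0.0, -1.0]]
ft_force: [-0.4, -0.5, -3.1]
grip_width: 0.0608
gripper_force: 44.9
```

send_rows([
  [[0, 0, 0.0005, 0, 0, 0, 0], [0, 0, 0, 0, 0, 0, 0], [0, 0, 0, 0, 0, 0, 0]],
])

```text
time_s: 10.42
position: [0.5244, 0.0238, 0.0658]
tool_rot: [[0.034, 0.999, -0.0], [0.999, -0.034, -0.0], [-0.0, -0.0, -1.0]]
ft_force: [-1.0, -0.1, -1.3]
grip_width: 0.061
gripper_force: 45.0
```

send_rows([
  [[0, 0, 0.0005, 0, 0, 0, 0], [0, 0, 0, 0, 0, 0, 0.45], [0, 0, 0, 0, 0, 0, 0.6], [0, 0, 0, 0, 0, 0, 0.8], [0, 0, 0, 0, 0, 0, 1], [0, 0, 0, 0, 0, 0, 1], [0, 0, 0, 0, 0, 0, 1]],
])

```text
time_s: 11.3
position: [0.5244, 0.0238, 0.0653]
tool_rot: [[0.034, 0.999, 0.0], [0.999, -0.034, 0.0], [0.0, 0.0, -1.0]]
ft_force: [0.6, -0.7, -0.1]
grip_width: 0.0854
gripper_force: 0.0
```

send_rows([
  [[0, 0, -0.01, 0, 0, 0, 1], [0, 0, -0.03, 0, 0, 0, 1], [0, 0, -0.04, 0, 0, 0, 1], [0, 0, -0.04, 0, 0, 0, 1], [0, 0, 0, 0, 0, 0, 0], [0, 0, 0, 0, 0, 0, -1], [0, 0, 0, 0, 0, 0, -1], [0, 0, 0, 0, 0, 0, -1], [0, 0, 0, 0, 0, 0, -1]],
])

```text
time_s: 12.42
position: [0.5243, 0.0238, 0.1849]
tool_rot: [[0.034, 0.999, -0.001], [0.999, -0.034, 0.0], [0.0, -0.001, -1.0]]
ft_force: [-0.6, -0.3, 0.6]
grip_width: -0.0002
gripper_force: 0.0
```

```bash
cat > plane.py <<'E'
from h import *
import sys
def plane(f,save=True):
    d=snap("wrist",f);d={"T":d["T"],"K":d["K"],"z":d["range_z"],"im":d["image"]};P=cloud(d)
    a=np.radians(-1.9);ex=np.array([np.cos(a),np.sin(a)]);ey=np.array([-np.sin(a),np.cos(a)])
    q=P.reshape(-1,3);r=q[:,:2]-[.5243,.0248];X=r@ex;Y=r@ey;z=q[:,2]
    k=(abs(X)<.028)&(abs(Y)<.07)&(z>.035)&(z<.075)&~((abs(X)<.014)&(Y<-.042));A=np.c_[X,Y,np.ones(len(X))]
    k0=k.copy()
    for _ in range(5): c=np.linalg.lstsq(A[k],z[k],rcond=None)[0];k=k0&(abs(A@c-z)<.002)
    print("n",k.sum(),"y range",Y[k].min(),Y[k].max(),"top z at holes 1,2,3",[round(float(c@[x,y,1]),4) for x,y in [(-.034,.058),(.034,.058),(0,-.058)]])
    s=telemetry.observe();print(s["time_s"],s["position"],s["tool_rot"].round(4).tolist(),s["ft_force"].round(2))
    return d
if __name__=="__main__": plane(sys.argv[1])
E
python3 plane.py pics/w4.png
python3 -c "
import cv2;im=cv2.imread('pics/w4.png');cv2.imwrite('pics/w4b.png',cv2.resize(im,(800,600),interpolation=cv2.INTER_CUBIC))"
```

```text
n 8651 y range -0.057686028713468666 0.06954945848508684 top z at holes 1,2,3 [0.0572, 0.0573, 0.0571]
12.475 [0.52439195 0.02378476 0.18502747] [[0.034, 0.9994, -0.0006], [0.9994, -0.034, 0.0001], [0.0001, -0.0006, -1.0]] [0.89 0.72 0.07]
```

View pics/w4b.png

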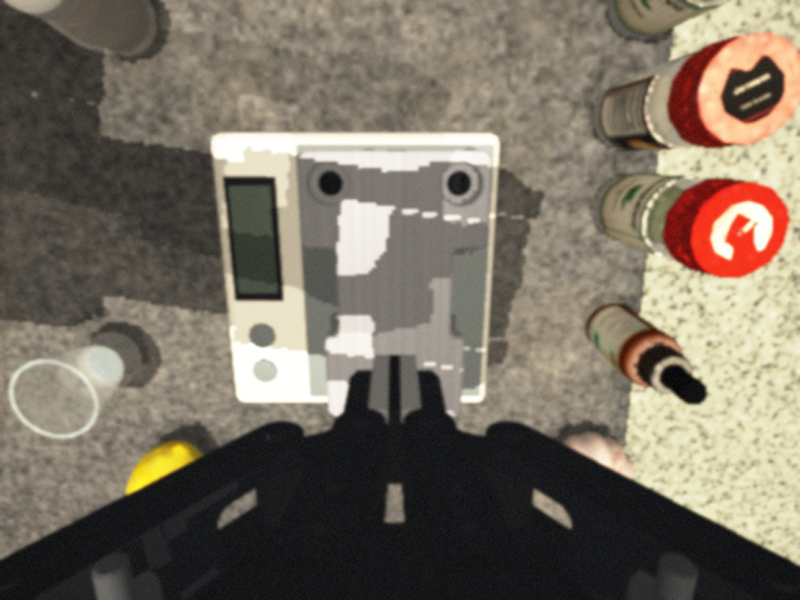

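The plate hangs level, top at about 57 mm all round, with the heads centred in holes 1 and 2 at (330,182) and (459,182). Next I press stud 3.

send_rows([
  [[-0.03, 0, 0, 0, 0, 0, -1], [-0.027, 0, 0.02, 0, 0, 0, -1], [0, 0, 0.04, 0, 0, 0, -1], [0, 0, 0.025, 0, 0, 0, -1], [0, 0, 0.01, 0, 0, 0, -1], [0, 0, 0.005, 0, 0, 0, -1], [0, 0, 0, 0, 0, 0, -1], [0, 0, 0, 0, 0, 0, -1]],
], squeeze=40)

```text
time_s: 13.48
position: [0.5229, -0.0332, 0.0861]
tool_rot: [[0.034, 0.999, 0.001], [0.999, -0.034, -0.0], [-0.0, 0.001, -1.0]]
ft_force: [-0.1, -0.3, 0.4]
grip_width: -0.0001
gripper_force: 0.0
```

send_rows([
  [[0, 0, 0.001, 0, 0, 0, -1], [0, 0, 0.001, 0, 0, 0, -1], [0, 0, 0.001, 0, 0, 0, -1], [0, 0, 0, 0, 0, 0, -1]],
])

```text
time_s: 13.98
position: [0.5225, -0.0332, 0.0823]
tool_rot: [[0.034, 0.999, -0.0], [0.999, -0.034, 0.0], [0.0, -0.0, -1.0]]
ft_force: [0.2, -0.2, 0.5]
grip_width: 0.0002
gripper_force: 0.0
```

send_rows([
  [[0, 0, 0.0005, 0, 0, 0, -1], [0, 0, 0.0005, 0, 0, 0, -1], [0, 0, 0, 0, 0, 0, -1]],
])

```text
time_s: 14.35
position: [0.5225, -0.0332, 0.0813]
tool_rot: [[0.034, 0.999, -0.0], [0.999, -0.034, 0.0], [0.0, -0.0, -1.0]]
ft_force: [-0.5, -0.2, 0.1]
grip_width: 0.0
gripper_force: 0.0
```

send_rows([
  [[0, 0, 0.0005, 0, 0, 0, -1], [0, 0, 0.0005, 0, 0, 0, -1], [0, 0, 0, 0, 0, 0, -1]],
])

```text
time_s: 14.72
position: [0.5226, -0.0332, 0.0804]
tool_rot: [[0.034, 0.999, 0.0], [0.999, -0.034, -0.0], [-0.0, 0.0, -1.0]]
ft_force: [-0.2, -0.3, 1.7]
grip_width: 0.0002
gripper_force: 1.0
```

send_rows([
  [[0, 0, 0.0004, 0, 0, 0, -1], [0, 0, 0.0004, 0, 0, 0, -1]],
])

```text
time_s: 14.98
position: [0.5226, -0.0332, 0.0797]
tool_rot: [[0.034, 0.999, 0.0], [0.999, -0.034, -0.0], [-0.0, 0.001, -1.0]]
ft_force: [-0.4, -0.1, 3.8]
grip_width: -0.0002
gripper_force: 2.1
```

send_rows([
  [[0, 0, 0.0004, 0, 0, 0, -1], [0, 0, 0.0004, 0, 0, 0, -1]],
])

```text
time_s: 15.22
position: [0.5227, -0.0333, 0.079]
tool_rot: [[0.034, 0.999, 0.001], [0.999, -0.034, -0.0], [-0.0, 0.001, -1.0]]
ft_force: [-0.6, -1.5, 6.6]
grip_width: -0.0001
gripper_force: 3.0
```

send_rows([
  [[0, 0, 0.0004, 0, 0, 0, -1], [0, 0, 0.0004, 0, 0, 0, -1]],
])

```text
time_s: 15.48
position: [0.5228, -0.0333, 0.0783]
tool_rot: [[0.034, 0.999, 0.001], [0.999, -0.034, -0.0], [-0.0, 0.001, -1.0]]
ft_force: [-0.1, -1.1, 7.0]
grip_width: -0.0001
gripper_force: 3.7
```

send_rows([
  [[0, 0, 0.0004, 0, 0, 0, -1], [0, 0, 0.0003, 0, 0, 0, -1]],
])

```text
time_s: 15.72
position: [0.5228, -0.0334, 0.0777]
tool_rot: [[0.034, 0.999, 0.001], [0.999, -0.034, -0.001], [-0.001, 0.001, -1.0]]
ft_force: [-0.8, -1.1, 9.2]
grip_width: -0.0005
gripper_force: 4.2
```

send_rows([
  [[0, 0, 0.0003, 0, 0, 0, -1], [0, 0, 0.0003, 0, 0, 0, -1]],
])

```text
time_s: 15.98
position: [0.5229, -0.0334, 0.0773]
tool_rot: [[0.034, 0.999, 0.001], [0.999, -0.034, -0.001], [-0.001, 0.001, -1.0]]
ft_force: [-1.7, -0.3, 9.7]
grip_width: -0.0001
gripper_force: 4.7
```

send_rows([
  [[0, 0, 0.0003, 0, 0, 0, -1], [0, 0, 0.0003, 0, 0, 0, -1]],
])

```text
time_s: 16.23
position: [0.5229, -0.0334, 0.0768]
tool_rot: [[0.034, 0.999, 0.002], [0.999, -0.034, -0.001], [-0.001, 0.002, -1.0]]
ft_force: [-0.2, -1.1, 11.1]
grip_width: 0.0002
gripper_force: 5.1
```

send_rows([
  [[0, 0, 0.0003, 0, 0, 0, -1], [0, 0, 0.0003, 0, 0, 0, -1]],
])

```text
time_s: 16.48
position: [0.523, -0.0335, 0.0763]
tool_rot: [[0.034, 0.999, 0.002], [0.999, -0.034, -0.001], [-0.001, 0.002, -1.0]]
ft_force: [-1.6, -1.7, 11.9]
grip_width: -0.0
gripper_force: 5.7
```

send_rows([
  [[0, 0, 0.0003, 0, 0, 0, -1], [0, 0, 0.0003, 0, 0, 0, -1]],
])

```text
time_s: 16.73
position: [0.5223, -0.0331, 0.0745]
tool_rot: [[0.034, 0.999, -0.001], [0.999, -0.034, 0.0], [0.0, -0.001, -1.0]]
ft_force: [-0.2, -0.2, 1.1]
grip_width: -0.0001
gripper_force: 0.7
```

Stud 3 clicked at about 12 N. I'll feel for firm ground.

send_rows([
  [[0, 0, 0.0004, 0, 0, 0, -1], [0, 0, 0.0003, 0, 0, 0, -1]],
])

```text
time_s: 16.98
position: [0.5225, -0.0332, 0.0741]
tool_rot: [[0.034, 0.999, -0.0], [0.999, -0.034, 0.0], [0.0, -0.0, -1.0]]
ft_force: [-0.3, -0.4, 3.1]
grip_width: -0.0002
gripper_force: 1.7
```

send_rows([
  [[0, 0, 0.0004, 0, 0, 0, -1], [0, 0, 0.0, 0, 0, 0, -1]],
])

```text
time_s: 17.23
position: [0.5225, -0.0332, 0.0738]
tool_rot: [[0.034, 0.999, 0.0], [0.999, -0.034, -0.0], [-0.0, 0.0, -1.0]]
ft_force: [-2.0, 0.6, 4.9]
grip_width: 0.0003
gripper_force: 2.3
```

send_rows([
  [[0, 0, -0.008, 0, 0, 0, -1], [0, 0, -0.013, 0, 0, 0, -1], [0.038, -0.011, 0, 0, 0, 0, -1], [0.039, -0.0115, 0, 0, 0, 0, -1], [0.039, -0.0115, 0, 0, 0, 0, -1], [0, 0, 0.006, 0, 0, 0, -1], [0, 0, 0.005, 0, 0, 0, -1], [0, 0, 0, 0, 0, 0, -1]],
])

```text
time_s: 18.23
position: [0.4927, 0.0831, 0.0835]
tool_rot: [[0.035, 0.999, -0.0], [0.999, -0.035, -0.0], [-0.0, -0.0, -1.0]]
ft_force: [-0.0, 0.1, -0.9]
grip_width: -0.0002
gripper_force: 0.0
```

send_rows([
  [[0, 0, 0.0006, 0, 0, 0, -1], [0, 0, 0.0005, 0, 0, 0, -1], [0, 0, 0.0, 0, 0, 0, -1]],
])

```text
time_s: 18.6
position: [0.4925, 0.0837, 0.0827]
tool_rot: [[0.034, 0.999, 0.0], [0.999, -0.034, 0.0], [0.0, 0.0, -1.0]]
ft_force: [-0.3, -0.6, -0.5]
grip_width: -0.0002
gripper_force: 0.0
```

send_rows([
  [[0, 0, 0.0005, 0, 0, 0, -1], [0, 0, 0.0005, 0, 0, 0, -1]],
])

```text
time_s: 18.85
position: [0.4925, 0.0839, 0.0816]
tool_rot: [[0.034, 0.999, 0.0], [0.999, -0.034, -0.0], [-0.0, 0.0, -1.0]]
ft_force: [-0.0, 0.3, 1.0]
grip_width: 0.0003
gripper_force: 0.4
```

send_rows([
  [[0, 0, 0.0004, 0, 0, 0, -1], [0, 0, 0.0004, 0, 0, 0, -1]],
])

```text
time_s: 19.1
position: [0.4925, 0.0839, 0.081]
tool_rot: [[0.034, 0.999, 0.0], [0.999, -0.034, 0.0], [0.0, 0.0, -1.0]]
ft_force: [-1.1, -0.4, 3.1]
grip_width: 0.0002
gripper_force: 1.5
```

send_rows([
  [[0, 0, 0.0004, 0, 0, 0, -1], [0, 0, 0.0004, 0, 0, 0, -1]],
])

```text
time_s: 19.35
position: [0.4925, 0.0839, 0.0802]
tool_rot: [[0.034, 0.999, 0.0], [0.999, -0.034, 0.0], [0.0, 0.0, -1.0]]
ft_force: [-0.1, 0.4, 4.9]
grip_width: -0.0001
gripper_force: 2.6
```

send_rows([
  [[0, 0, 0.0004, 0, 0, 0, -1], [0, 0, 0.0004, 0, 0, 0, -1]],
])

```text
time_s: 19.6
position: [0.4925, 0.084, 0.0795]
tool_rot: [[0.034, 0.999, 0.0], [0.999, -0.034, 0.0], [0.0, 0.0, -1.0]]
ft_force: [-2.0, 0.5, 6.8]
grip_width: 0.0002
gripper_force: 3.3
```

send_rows([
  [[0, 0, 0.0004, 0, 0, 0, -1], [0, 0, 0.0003, 0, 0, 0, -1]],
])

```text
time_s: 19.85
position: [0.4925, 0.084, 0.0789]
tool_rot: [[0.034, 0.999, 0.0], [0.999, -0.034, 0.0], [0.0, 0.0, -1.0]]
ft_force: [-1.2, 1.1, 7.9]
grip_width: -0.0003
gripper_force: 3.9
```

send_rows([
  [[0, 0, 0.0003, 0, 0, 0, -1], [0, 0, 0.0003, 0, 0, 0, -1]],
])

```text
time_s: 20.1
position: [0.4925, 0.084, 0.0784]
tool_rot: [[0.034, 0.999, 0.001], [0.999, -0.034, 0.0], [0.0, 0.001, -1.0]]
ft_force: [-2.0, 0.9, 8.2]
grip_width: 0.0001
gripper_force: 4.4
```

send_rows([
  [[0, 0, 0.0003, 0, 0, 0, -1], [0, 0, 0.0003, 0, 0, 0, -1]],
])

```text
time_s: 20.35
position: [0.4925, 0.084, 0.0779]
tool_rot: [[0.034, 0.999, 0.0], [0.999, -0.034, 0.0], [0.0, 0.0, -1.0]]
ft_force: [-2.2, 1.0, 10.4]
grip_width: 0.0002
gripper_force: 4.9
```

send_rows([
  [[0, 0, 0.0003, 0, 0, 0, -1], [0, 0, 0.0003, 0, 0, 0, -1]],
])

```text
time_s: 20.6
position: [0.4925, 0.0841, 0.0774]
tool_rot: [[0.034, 0.999, 0.001], [0.999, -0.034, 0.0], [0.0, 0.001, -1.0]]
ft_force: [-3.0, 1.0, 11.0]
grip_width: 0.0
gripper_force: 5.3
```

send_rows([
  [[0, 0, 0.0003, 0, 0, 0, -1], [0, 0, 0.0003, 0, 0, 0, -1]],
])

```text
time_s: 20.85
position: [0.4924, 0.0839, 0.0759]
tool_rot: [[0.034, 0.999, -0.0], [0.999, -0.034, -0.0], [-0.0, -0.0, -1.0]]
ft_force: [0.7, -0.8, -0.9]
grip_width: 0.0002
gripper_force: 0.0
```

send_rows([
  [[0, 0, 0.0005, 0, 0, 0, -1], [0, 0, 0.0005, 0, 0, 0, -1]],
])

```text
time_s: 21.1
position: [0.4925, 0.0839, 0.075]
tool_rot: [[0.034, 0.999, -0.0], [0.999, -0.034, -0.0], [-0.0, -0.0, -1.0]]
ft_force: [0.3, -0.0, 0.3]
grip_width: 0.0004
gripper_force: 0.5
```

send_rows([
  [[0, 0, 0.0004, 0, 0, 0, -1], [0, 0, 0.0004, 0, 0, 0, -1]],
])

```text
time_s: 21.35
position: [0.4925, 0.0839, 0.0744]
tool_rot: [[0.034, 0.999, 0.0], [0.999, -0.034, 0.0], [0.0, 0.0, -1.0]]
ft_force: [-0.6, -0.5, 2.1]
grip_width: 0.0002
gripper_force: 1.4
```

send_rows([
  [[0, 0, 0.0004, 0, 0, 0, -1], [0, 0, 0.0, 0, 0, 0, -1]],
])

```text
time_s: 21.6
position: [0.4926, 0.0839, 0.0741]
tool_rot: [[0.034, 0.999, 0.0], [0.999, -0.034, -0.0], [-0.0, 0.0, -1.0]]
ft_force: [0.3, 0.3, 3.8]
grip_width: 0.0001
gripper_force: 2.0
```

Stud 1 is down too, so now stud 2.

send_rows([
  [[0, 0, -0.008, 0, 0, 0, -1], [0, 0, -0.012, 0, 0, 0, -1], [0, 0.034, 0, 0, 0, 0, -1], [0, 0.034, 0, 0, 0, 0, -1], [0, 0, 0.006, 0, 0, 0, -1], [0, 0, 0.005, 0, 0, 0, -1], [0, 0, 0, 0, 0, 0, -1]],
])

```text
time_s: 22.48
position: [0.5594, 0.0817, 0.0826]
tool_rot: [[0.034, 0.999, -0.002], [0.999, -0.034, 0.0], [0.0, -0.002, -1.0]]
ft_force: [0.2, -0.3, 0.1]
grip_width: 0.0
gripper_force: 0.0
```

send_rows([
  [[0, 0, 0.0006, 0, 0, 0, -1], [0, 0, 0.0005, 0, 0, 0, -1], [0, 0, 0.0, 0, 0, 0, -1]],
])

```text
time_s: 22.85
position: [0.5604, 0.0816, 0.0819]
tool_rot: [[0.034, 0.999, 0.0], [0.999, -0.034, -0.0], [-0.0, 0.0, -1.0]]
ft_force: [-0.4, 0.2, 0.1]
grip_width: 0.0003
gripper_force: 0.0
```

send_rows([
  [[0, 0, 0.0005, 0, 0, 0, -1], [0, 0, 0.0005, 0, 0, 0, -1]],
])

```text
time_s: 23.1
position: [0.5605, 0.0816, 0.0809]
tool_rot: [[0.034, 0.999, 0.0], [0.999, -0.034, 0.0], [0.0, 0.0, -1.0]]
ft_force: [-0.1, 0.9, 1.7]
grip_width: -0.0001
gripper_force: 0.7
```

send_rows([
  [[0, 0, 0.0004, 0, 0, 0, -1], [0, 0, 0.0004, 0, 0, 0, -1]],
])

```text
time_s: 23.35
position: [0.5606, 0.0816, 0.0803]
tool_rot: [[0.034, 0.999, 0.001], [0.999, -0.034, 0.0], [0.0, 0.001, -1.0]]
ft_force: [0.3, 0.2, 4.2]
grip_width: 0.0003
gripper_force: 1.7
```

send_rows([
  [[0, 0, 0.0004, 0, 0, 0, -1], [0, 0, 0.0004, 0, 0, 0, -1]],
])

```text
time_s: 23.6
position: [0.5607, 0.0816, 0.0795]
tool_rot: [[0.034, 0.999, 0.001], [0.999, -0.034, 0.0], [0.0, 0.001, -1.0]]
ft_force: [0.5, 0.7, 5.1]
grip_width: 0.0002
gripper_force: 2.6
```

send_rows([
  [[0, 0, 0.0004, 0, 0, 0, -1], [0, 0, 0.0004, 0, 0, 0, -1]],
])

```text
time_s: 23.85
position: [0.5607, 0.0816, 0.0788]
tool_rot: [[0.034, 0.999, 0.001], [0.999, -0.034, 0.0], [0.0, 0.001, -1.0]]
ft_force: [0.6, 0.8, 7.4]
grip_width: 0.0
gripper_force: 3.2
```

send_rows([
  [[0, 0, 0.0004, 0, 0, 0, -1], [0, 0, 0.0003, 0, 0, 0, -1]],
])

```text
time_s: 24.1
position: [0.5608, 0.0816, 0.0782]
tool_rot: [[0.034, 0.999, 0.001], [0.999, -0.034, 0.0], [0.0, 0.001, -1.0]]
ft_force: [0.1, -0.9, 6.7]
grip_width: 0.0
gripper_force: 3.6
```

send_rows([
  [[0, 0, 0.0003, 0, 0, 0, -1], [0, 0, 0.0003, 0, 0, 0, -1]],
])

```text
time_s: 24.35
position: [0.5609, 0.0817, 0.0778]
tool_rot: [[0.034, 0.999, 0.002], [0.999, -0.034, 0.0], [0.0, 0.002, -1.0]]
ft_force: [-0.8, 0.6, 7.5]
grip_width: 0.0001
gripper_force: 4.0
```

send_rows([
  [[0, 0, 0.0003, 0, 0, 0, -1], [0, 0, 0.0003, 0, 0, 0, -1]],
])

```text
time_s: 24.6
position: [0.5601, 0.0816, 0.0761]
tool_rot: [[0.034, 0.999, -0.001], [0.999, -0.034, -0.0], [-0.0, -0.001, -1.0]]
ft_force: [0.8, 0.3, 0.2]
grip_width: 0.0
gripper_force: 0.0
```

send_rows([
  [[0, 0, 0.0005, 0, 0, 0, -1], [0, 0, 0.0005, 0, 0, 0, -1]],
])

```text
time_s: 24.85
position: [0.5603, 0.0816, 0.0752]
tool_rot: [[0.034, 0.999, -0.001], [0.999, -0.034, 0.0], [-0.0, -0.001, -1.0]]
ft_force: [-0.2, -0.5, -0.2]
grip_width: 0.0
gripper_force: 0.0
```

send_rows([
  [[0, 0, 0.0004, 0, 0, 0, -1], [0, 0, 0.0004, 0, 0, 0, -1]],
])

```text
time_s: 25.1
position: [0.5604, 0.0816, 0.0747]
tool_rot: [[0.034, 0.999, -0.0], [0.999, -0.034, 0.0], [0.0, -0.0, -1.0]]
ft_force: [-0.3, 0.4, -0.3]
grip_width: 0.0
gripper_force: 0.0
```

send_rows([
  [[0, 0, 0.0004, 0, 0, 0, -1], [0, 0, 0.0002, 0, 0, 0, -1]],
])

```text
time_s: 25.35
position: [0.5604, 0.0816, 0.0741]
tool_rot: [[0.034, 0.999, -0.0], [0.999, -0.034, -0.0], [-0.0, -0.0, -1.0]]
ft_force: [0.3, 0.2, -0.5]
grip_width: -0.0
gripper_force: 0.0
```

send_rows([
  [[0, 0, -0.02, 0, 0, 0, -1], [0, 0, -0.04, 0, 0, 0, -1], [0, 0, -0.04, 0, 0, 0, -1], [-0.05, -0.03, -0.01, 0, 0, 0, -1], [0, 0, 0, 0, 0, 0, -1], [0, 0, 0, 0, 0, 0, -1]],
])

```text
time_s: 26.1
position: [0.5289, 0.0327, 0.1841]
tool_rot: [[0.035, 0.999, 0.0], [0.999, -0.035, 0.0], [0.0, 0.0, -1.0]]
ft_force: [0.1, -0.3, -0.6]
grip_width: 0.0005
gripper_force: 0.0
```

```bash
python3 plane.py pics/w5.png
```

```text
n 7673 y range -0.06755561570836104 0.06999704829026823 top z at holes 1,2,3 [0.0496, 0.0497, 0.0496]
26.15 [0.52897207 0.03304028 0.18388482] [[0.0338, 0.9994, -0.0002], [0.9994, -0.0338, 0.0002], [0.0002, -0.0002, -1.0]] [0.04 0.25 0.61]
```

All three clicked and the plate reads level, but I haven't felt firm ground at hole 2 yet. I'll check it gently.

send_rows([
  [[0.05, 0.03, 0.01, 0, 0, 0, -1], [0, 0, 0.04, 0, 0, 0, -1], [0, 0, 0.04, 0, 0, 0, -1], [0, 0, 0.012, 0, 0, 0, -1], [0, 0, 0.006, 0, 0, 0, -1], [0, 0, 0.0015, 0, 0, 0, -1], [0, 0, 0, 0, 0, 0, -1], [0, 0, 0, 0, 0, 0, -1]],
])

```text
time_s: 27.15
position: [0.5607, 0.0815, 0.0754]
tool_rot: [[0.034, 0.999, 0.001], [0.999, -0.034, -0.0], [-0.0, 0.001, -1.0]]
ft_force: [-0.3, -0.6, 0.2]
grip_width: -0.0001
gripper_force: 0.0
```

send_rows([
  [[0, 0, 0.0004, 0, 0, 0, -1], [0, 0, 0.0004, 0, 0, 0, -1], [0, 0, 0, 0, 0, 0, -1]],
])

```text
time_s: 27.52
position: [0.5604, 0.0816, 0.0738]
tool_rot: [[0.034, 0.999, -0.0], [0.999, -0.034, -0.0], [-0.0, -0.0, -1.0]]
ft_force: [0.6, 0.2, -0.2]
grip_width: 0.0003
gripper_force: 0.0
```

send_rows([
  [[0, 0, 0.0004, 0, 0, 0, -1], [0, 0, 0.0002, 0, 0, 0, -1], [0, 0, 0, 0, 0, 0, -1]],
])

```text
time_s: 27.9
position: [0.5605, 0.0816, 0.0733]
tool_rot: [[0.034, 0.999, 0.0], [0.999, -0.034, -0.0], [-0.0, 0.0, -1.0]]
ft_force: [-0.5, -0.2, 1.6]
grip_width: 0.0003
gripper_force: 0.8
```

send_rows([
  [[0, 0, 0.0003, 0, 0, 0, -1], [0, 0, 0.0002, 0, 0, 0, -1], [0, 0, 0, 0, 0, 0, -1]],
])

```text
time_s: 28.28
position: [0.5605, 0.0816, 0.0729]
tool_rot: [[0.034, 0.999, 0.0], [0.999, -0.034, -0.0], [0.0, 0.0, -1.0]]
ft_force: [-0.4, 0.1, 3.7]
grip_width: -0.0003
gripper_force: 1.7
```

send_rows([
  [[0, 0, 0.0003, 0, 0, 0, -1], [0, 0, 0, 0, 0, 0, -1]],
])

```text
time_s: 28.52
position: [0.5605, 0.0816, 0.0726]
tool_rot: [[0.034, 0.999, 0.0], [0.999, -0.034, -0.0], [-0.0, 0.0, -1.0]]
ft_force: [0.5, -0.6, 4.3]
grip_width: 0.0
gripper_force: 2.3
```

send_rows([
  [[0, 0, -0.02, 0, 0, 0, -1], [0, 0, -0.04, 0, 0, 0, -1], [0, 0, -0.04, 0, 0, 0, -1], [-0.05, -0.03, -0.01, 0, 0, 0, -1], [-0.03, 0, 0, 0, 0, 0, -1], [0, 0, 0, 0, 0, 0, -1], [0, 0, 0, 0, 0, 0, -1]],
])

```text
time_s: 29.4
position: [0.5277, 0.0031, 0.182]
tool_rot: [[0.034, 0.999, -0.001], [0.999, -0.034, 0.0], [0.0, -0.001, -1.0]]
ft_force: [0.0, 0.2, -0.9]
grip_width: -0.0002
gripper_force: 0.0
```

```bash
python3 plane.py pics/w6.png; python3 -c "
import cv2;from h import *
im=cv2.imread('pics/w6.png');cv2.imwrite('pics/w6b.png',cv2.resize(im,(800,600),interpolation=cv2.INTER_CUBIC))
d=dict(np.load('pics/w6.npz'));P=cloud(d).reshape(-1,3);z=P[(P[:,2]>.018)&(P[:,2]<.03)&(P[:,0]<.463)&(P[:,0]>.425)&(abs(P[:,1]-.025)<.06)][:,2];print('housing',np.median(z),len(z))"
```

```text
n 9823 y range -0.0698590125813782 0.06999713450783242 top z at holes 1,2,3 [0.0496, 0.0497, 0.0496]
29.45 [0.52770158 0.00341107 0.18204437] [[0.0333, 0.9994, -0.0007], [0.9994, -0.0333, 0.0003], [0.0003, -0.0008, -1.0]] [ 0.34 -0.13 -1.01]
housing 0.0257682416534937 5306
```

View pics/w6b.png

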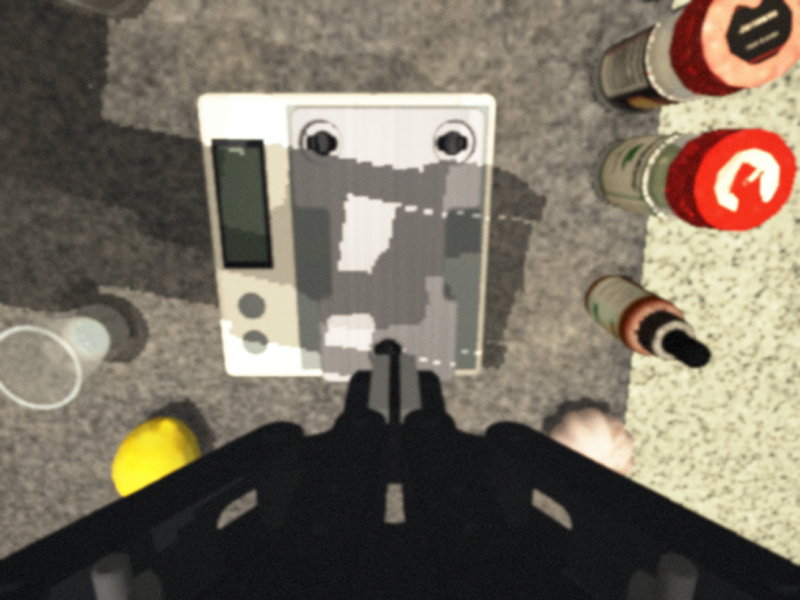

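The view shows both visible heads, (320,142) and (452,142), sprung out over the web. The plate is level at home height and the gripper is clear, so I'm handing in.

```bash
python3 -c "
from rig import env
print(env.close_job())"
```

```text
the job is handed in; nothing more can be done
None
```

The plate is back on the scale: all three studs clicked, it reads level at home height, it is released, and the job is handed in. The highest press force I read was 12 N, no bystander was touched, and no verdict came back.

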